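# Slide the flask home under the coffee maker and start the brew

### The job

Get the coffee going: slide the tall blue flask upright across the worktop, in between the coffee maker's two feet, and push it gently but firmly home against the adjustable rubber stop at the back, feeling for it, so that its lid holds the red drip-stop up. Then press the red brew button on top right down and let go. Keep the flask standing on the worktop all the way (push it low down, do not lift, tip or ram it) and leave everything else on the worktop where it is.

Things in the scene. Friction and masses are not known exactly. Their poses are not given: they have to be found in the camera images.
- flask: Tall blue empty vacuum flask, black lid: straight round body 76 mm across from 3 to 180 mm up, bevelled lid 68 mm across (flat top 58 mm), 220 mm tall in all, 0.44 to 0.66 kg. Origin: centre of its underside; z up. It slides under about 1.5 to 4 N, and tips if pushed higher than some 65 mm: push 20 to 55 mm above the worktop. The body is too fat to grip.
- machine: Coffee maker, fixed: column with water tank, overhanging steel head, two grey feet. Origin: the worktop point right under the drip-stop; x across (170 mm wide), z up; the open side is +y, so the flask goes in along -y. Column and tank: y -56 to -178 mm. Head: y -128 to +55 mm, z 255 to 325 mm; the round filter basket under it comes down to z 234 mm.
- stop: Mounting plate, mid-column (x 0, y -55 mm), of the flask stop: a hard grey rubber pad, 64 mm wide, 15 to 65 mm up, on two threaded rods, set for any girth of flask: home, the flask's axis is anywhere from 9 mm short of the machine's origin to 9 mm beyond it. Not reported: feel. 5 to 10 N on it beyond the sliding drag is home; above 20 N the flask dents.
- dripstop (a joint): Lift in m of the red sprung drip-stop nose (ball of radius 16 mm) under the filter basket, over the machine's origin: 0 free (tip then 3.5 mm lower than the flask's lid), 0.0035 riding on the lid. It begins to rise with the flask's axis about 40 mm short of the origin and is up by 25 mm short; it takes about half a newton, felt as a slight bump, well before the stop.
- mouth (a point): Middle of the gap between the coffee maker's two grey feet at their open ends, on the worktop, 58 mm from the machine's origin. The feet are 16 mm high; the gap between their inner faces is 86 mm all the way in, 5 mm to spare on either side of the flask.
- brew_top (a point): Centre of the top of the red brew button, 32 mm across, on the top of the machine's head (about 0.34 m above the worktop); pressed straight down.
- brew (a joint): Travel of the brew button, in m: 0 released, 0.006 fully down (5 N). It springs back.
- mug_white: White mug, 80 mm across, 95 mm tall, bystander. Origin: centre of its underside.
- mug_blue: Blue mug, 82 mm across, 90 mm tall, bystander. Origin: centre of its underside.
- coffee_tin: Red coffee tin with a steel rim, 92 mm across, 125 mm tall, bystander. Origin: centre of its underside.
- sugar_jar: Glass sugar jar with a wooden lid, 84 mm across, 115 mm tall, bystander. Origin: centre of its underside.
- soap_bottle: Yellow washing-up bottle with a white nozzle, 60 mm across, 215 mm tall, bystander. Origin: centre of its underside.
- cereal_bowl: Pink cereal bowl, 136 mm across, 55 mm tall, bystander. Origin: centre of its underside.
- teaspoon: Steel spoon, 140 mm long, lying flat, bystander. Origin: its middle, on the worktop.
There are look-alikes about, which are no part of the job. What is meant by the flask is not orange, and is the larger of those in its own colour.

How it is judged (in metres and radians):
On the way, in this order (a step that is already met when the one before it is completed fails the run):
1. the flask stands under the head and is pressed against the rubber stop with more than 4 N for 0.3 s (y of flask in the frame of machine below 0.013 m and contact force between flask and stop above 4 N), for 0.3 s.
2. the brew button is pressed right down (value of joint brew above 0.0045 m), for 0.1 s.
At the end, for the whole second after the job is handed in: The flask stands upright (within 0.04 rad) and still on the worktop between the feet, where the stop has it (its axis within 13 mm in depth and 9 mm sideways of the machine's origin), its lid holding the drip-stop up by more than 2 mm, and the brew button has been let go (y of flask in the frame of machine between -0.013 and 0.013 m and x of flask in the frame of machine between -0.009 and 0.009 m and angle between flask's own z axis and vertical below 0.04 rad and height (world z) of flask below 0.004 m and value of joint dripstop above 0.002 m and linear speed of flask below 0.01 m/s and value of joint brew below 0.0015 m); the robot touches nothing.
It fails at once if the flask is tipped more than 0.2 rad (angle between flask's own z axis and vertical above 0.2 rad).
It fails at once if the flask is lifted more than 10 mm off the worktop (height (world z) of flask above 0.01 m).
It fails at once if the flask is pushed with more than 20 N (contact force between the fingers and flask above 20 N).
It fails at once if a bystander is moved more than 30 mm (distance of any of mug_white, mug_blue, coffee_tin, sugar_jar, soap_bottle, cereal_bowl, teaspoon from where it was at the start of the episode above 0.03 m).
It also fails if it takes over 58 s, if anything falls off the work surface, if the arm or the gripper's body presses on something with over 40 N, if the wrist force passes 120 N, or if a joint passes its speed limit or range.

### The arm

A 6-joint arm with a two-finger parallel gripper is mounted at the origin on the work surface. World frame = base frame: x ahead of the robot, y to its left, z up, the work surface at z = 0. Lengths are in mm, angles in rad, forces in N, time in s.
With the tool pointing down it reaches from about 275 to 1000 mm from the base axis. Payload 8.4 kg.
Tool frame: the origin (TCP) lies midway between the tips of the shut fingers; the grasp point (between the pads) lies grip_depth behind it (grip_depth is the distance from the TCP to the grasp point, in mm); z points along the fingers, y is the line along which they close (so a half turn about z gives the same grasp; the last joint's range is limited). The gripper opens to 85 mm and grips with 20 to 120 N. Pads are 22 mm wide; open, the fingers measure 114 mm over their backs; the gripper's body (76 mm by 85 mm) begins 54 mm behind the grasp point. The pads swing forward as they close: fully open they stand 13 mm farther back than shut.
Start: joints at [-1.306, 0.353, 1.633, -0, 1.155, -0.002], TCP at [164.777, -602.89, 231.281] pointing down, gripper open.
Joint ranges: [-2.63, 2.63], [-0.92, 2.1], [0.06, 2.66], [-1.3, 4.44], [0, 2.69], [-3.02, 3.02]. Speed limits (rad/s): [2.22, 2.22, 2.79, 3.14, 3.14, 3.14].

### API

Orientations are given as [roll, pitch, yaw] about the fixed x, y, z axes, in that order (R = Rz(yaw) Ry(pitch) Rx(roll)).
In Python, from rig import * gives the robot as it stands.
- The arm moves only by the shell command python3 -m creep 'ROWS' [FORCE]. ROWS is JSON, a list of rows, each an object of numbers: "x", "y", "z": the shift along the tool's x, y, z in mm; "rx", "ry", "rz": the turn, a rotation vector about the tool's x, y, z in rad; "hand": the finger opening in mm, from 0 to 85.4. A call has 1 to 20 rows; each row shifts and turns the commanded pose from where the row before left it, along the tool's axes as they then stand; what a row does not reach is not made up. A row lasts 1/8 s, in which the tool goes at most 62.5 mm and 10.7 degrees, less where a joint would pass 70% of its speed; a pose out of reach is approached as far as the arm can. A call with a gripper value outside its range is refused whole. The fingers move at their own pace and stop on an object; FORCE is the grip in N (left out, the last holds). Time passes only in rows, so rows that do not move let the fingers close. It gives the time, the measured TCP pose, the force, the opening and the grip force at its end, in the units of the state.
- sense(): the state, without advancing time (a new reading comes with each control period).
- grab_frame(name): name is "side" or "top"; returns the picture (480x640x3 uint8, red, green, blue); there is no depth.
- get_calibration(name): a dict with "K" (3x3 intrinsics, pixels), "k1" (the pictures are not rectified: a ray, as slopes to the right and down, at radius r is drawn at 1 + k1 r^2 times it, then the intrinsics apply), "R" (3x3) and "t" (3): a world point X has camera coordinates R X + t. Camera axes: x right, y down, z forward; pixel columns grow to the right and rows downward; lengths in mm; the calibration is good to about 2 mm. A picture is of the moment at which its call begins. get_calibration takes no time and is no camera call.
- sign_off(): hands the job in; it is judged then, once.
The state is a dict: "clock": time; "qpos": joint angles; "qvel": joint speeds; "joint_efforts": joint torques, N m; "eef_pos": TCP position; "tcp_rot": TCP orientation; "contact_force": force on the tool from outside, world axes, zero at the start; "wrist_torque": the same for the moment, N m; "opening": opening from 0.0 (shut) to 1.0 (fully open); "grasp_force": force on a finger pad.
Only numpy, scipy, OpenCV 4.12 (cv2) and the standard library are available. Lean on these libraries where they do the work, as an engineer would, in place of code of your own. Each camera call takes 0.05 s, during which the arm holds its last target. There are 200 camera calls.

## Working session

There is one attempt and no reset: what is moved stays moved. The work goes in short steps, Python scripts to look and compute and a shell command to move; the robot and the scene stay as the last step left them, time stands still between calls to the robot, and variables do not carry over. Pictures are saved under pics/ and viewed, at most 10 in all, crops included, and the job is handed in when it is done.

```bash
mkdir -p pics; ls; python3 - <<'E'
from rig import *
import cv2
for n in("side","top"):
    cv2.imwrite(f"pics/{n}0.png",grab_frame(n)[:,:,::-1]); print(n,get_calibration(n))
s=sense();print(s)
E
```

```text
pics
side {'K': array([[561.60617209,   0.        , 321.80500104],
       [  0.        , 561.60617209, 234.70488882],
       [  0.        ,   0.        ,   1.        ]]), 'k1': -0.02140550505959172, 'R': array([[-0.99942367, -0.03103209, -0.0137598 ],
       [-0.0142548 ,  0.7515351 , -0.65953908],
       [ 0.03080785, -0.65896283, -0.75154432]]), 't': array([ 589.58971189,   78.32370293, 1591.86414659])}
top {'K': array([[509.80978579,   0.        , 316.33275872],
       [  0.        , 509.80978579, 245.00392647],
       [  0.        ,   0.        ,   1.        ]]), 'k1': 0.024301960864605367, 'R': array([[ 0.00779252, -0.99996374,  0.00343418],
       [-0.9931132 , -0.00814052, -0.11687561],
       [ 0.11689933, -0.00249977, -0.99314062]]), 't': array([  64.32573799,  621.86027354, 1203.03253615])}
{'clock': 0.1, 'qpos': array([-1.30643961e+00,  3.53567637e-01,  1.63406144e+00,  2.65992369e-05,
        1.15521420e+00, -2.39506280e-03]), 'qvel': array([ 0.00158921, -0.00133348, -0.00336857, -0.00017512,  0.00187514,
       -0.00017227]), 'joint_efforts': array([-2.96606358e-04, -6.06357837e+01, -3.42820966e+01,  1.39150943e-04,
        4.04003062e-03,  4.69911811e-06]), 'eef_pos': array([ 164.64768069, -602.47456732,  230.64307081]), 'tcp_rot': array([-3.14034209e+00, -2.73169447e-05,  2.66741012e-01]), 'contact_force': array([ 0.25482142, -0.07365121, -0.15473657]), 'wrist_torque': array([-0.0215916 ,  0.03386044,  0.01168477]), 'grasp_force': 0.0, 'opening': 0.9997367418218153}
```

View pics/side0.png

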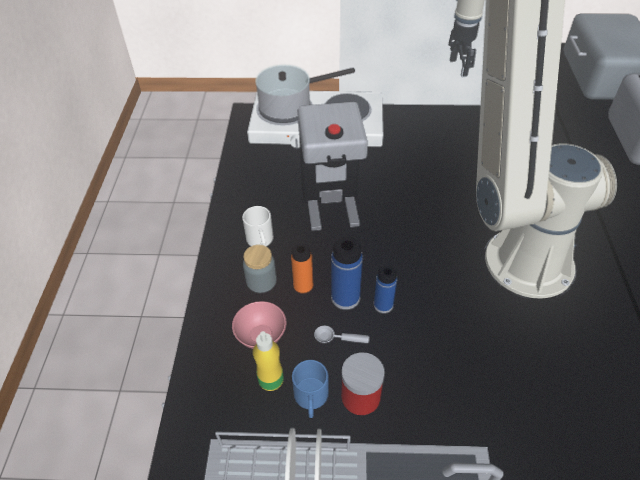

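View pics/top0.png

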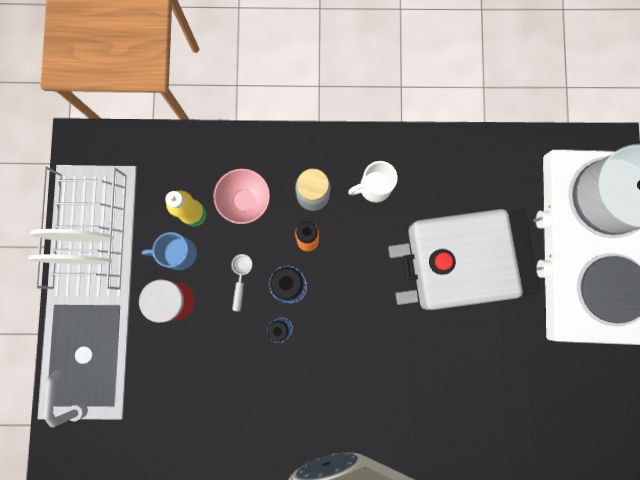

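The side picture shows three flask-like things: orange (302,270), large blue (347,275) and small blue (386,290). The large blue one fits, being not orange and the bigger of the two blues; it is at (288,285) in the top view. The machine is at (333,150) side and (465,260) top, with its feet opening towards +y. I'll confirm in enlarged crops.

```bash
python3 - <<'E'
import cv2
a=cv2.imread("pics/side0.png")[90:320,285:415]; b=cv2.imread("pics/top0.png")[200:345,260:460]
cv2.imwrite("pics/c1.png",cv2.resize(a,None,fx=2.6,fy=2.6,interpolation=2)); cv2.imwrite("pics/c2.png",cv2.resize(b,None,fx=4,fy=4,interpolation=2))
E
cat > h.py <<'E'
from rig import *
import numpy as np, cv2
def cal(n):
    c=get_calibration(n); return c['K'],np.array([c['k1'],0,0,0,0.]),c['R'],c['t']
def ray(n,uv):
    K,d,R,t=cal(n); p=cv2.undistortPoints(np.array([[uv]],float),K,d)[0,0]
    return -R.T@t, R.T@np.array([p[0],p[1],1])
def onz(n,uv,z):
    o,v=ray(n,uv); return o+v*(z-o[2])/v[2]
def tri(a,b):
    A=np.zeros((3,3));B=np.zeros(3);L=[]
    for n,uv in(('side',a),('top',b)):
        o,v=ray(n,uv); v=v/np.linalg.norm(v); P=np.eye(3)-np.outer(v,v);A+=P;B+=P@o;L.append((P,o))
    X=np.linalg.solve(A,B); return X,[np.linalg.norm(P@(X-o)) for P,o in L]
def proj(n,X):
    K,d,R,t=cal(n); return cv2.projectPoints(np.atleast_2d(np.array(X,float)),cv2.Rodrigues(R)[0],t,K,d)[0][:,0]
E
```

```text
(no output)
```

View pics/c1.png

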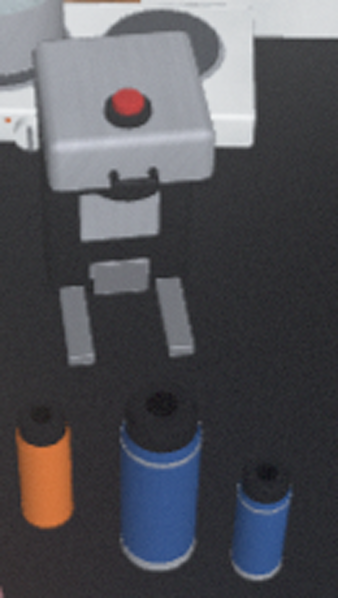

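View pics/c2.png

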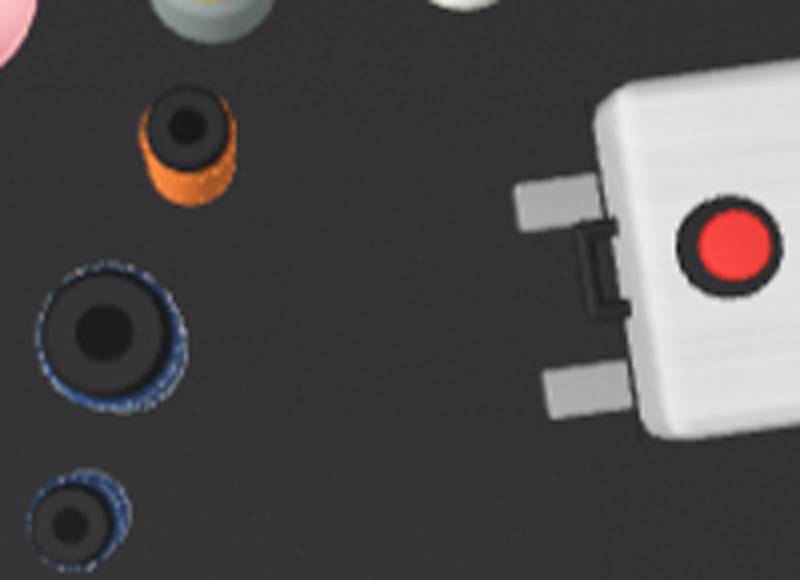

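The crops show the large blue flask with its lid centre at c1 (162,404) and c2 (104,332). The feet's inner front corners are at c2 (519,232) and (543,372), and at c1 (94,354) and (167,349). The button top is at c1 (128,100) and c2 (735,245).

```bash
python3 - <<'E'
from h import *
S=lambda u,v:(u/2.6+285-.3,v/2.6+90-.3)
T=lambda u,v:(u/4+260-.4,v/4+200-.4)
np.set_printoptions(precision=1,suppress=True)
print('lid',tri(S(162,404),T(104,332)), onz('top',T(104,332),220),onz('side',S(162,404),220))
for n,a,b in(('L',(94,354),(519,232)),('R',(167,349),(543,372)),('btn',(128,100),(735,245))):
    print(n,tri(S(*a),T(*b)))
for uv in((513,187),(519,232),(597,222),(543,372),(550,418),(630,361)): print('footT',onz('top',T(*uv),16))
for uv in((68,356),(94,354),(86,286),(60,288),(167,349),(193,346),(156,280),(180,277)): print('footS',onz('side',S(*uv),16))
print('bystanders base', *[onz('top',p,z) for p,z in(((307,231),170),((279,330),170),((378,182),95),((313,184),115),((240,265),5))])
E
```

```text
lid (array([521.8, 132.1, 220. ]), [np.float64(0.16406306293149056), np.float64(0.16406306293137604)]) [521.6 132.1 220. ] [521.9 132.1 220. ]
L (array([ 594.8, -110.5,   19.7]), [np.float64(1.1600184260499993), np.float64(1.160018426050326)])
R (array([ 510.3, -125.3,   13.5]), [np.float64(2.097037101796932), np.float64(2.097037101796905)])
btn (array([ 558.4, -161.1,  342.7]), [np.float64(0.27254358790246835), np.float64(0.27254358790247424)])
footT [ 621.8 -107.5   16. ]
footT [ 593.9 -110.9   16. ]
footT [ 600.5 -159.    16. ]
footT [ 508.2 -124.8   16. ]
footT [ 480.3 -128.7   16. ]
footT [ 515.3 -178.    16. ]
footS [ 625.8 -110.3   16. ]
footS [ 596.1 -114.    16. ]
footS [ 609.2 -223.4   16. ]
footS [ 640.1 -219.5   16. ]
footS [ 512.5 -123.3   16. ]
footS [ 482.6 -128.5   16. ]
footS [ 525.6 -235.    16. ]
footS [ 496.8 -240.6   16. ]
bystanders base [636.1  90.2 170. ] [423.2 147.5 170. ] [764.6 -74.2  95. ] [753.7  78.3 115. ] [573.6 258.    5. ]
```

```bash
cat >> h.py <<'E'
from scipy.spatial.transform import Rotation as Ro
d=np.array([.141,-.990,0]); xm=np.array([.990,.141,0]); org=np.array([560.5,-175.7,0]); flask=np.array([521.8,132.1,0])
def tgtR(th):
    z=d*np.sin(th)-np.array([0,0,1])*np.cos(th); return np.stack([np.cross(xm,z),xm,z],1)
def goto(p,R=None):
    s=sense(); C=Ro.from_euler('xyz',s['tcp_rot']).as_matrix(); sh=C.T@(np.array(p)-s['eef_pos'])
    rv=Ro.from_matrix(C.T@(R if R is not None else C)).as_rotvec(); print('shift',sh.round(1),'turn',rv.round(3))
def mach(p): p=np.array(p)-org; return np.array([p@xm,-p@d,p[2]])
E
python3 - <<'E'
from h import *
np.set_printoptions(precision=1,suppress=True)
print('tin',onz('top',(162,300),125),'mug',onz('top',(172,247),90))
C=Ro.from_euler('xyz',sense()['tcp_rot']).as_matrix();print(C.round(2))
print('flask in m',mach(flask))
goto([400,200,361],tgtR(0))
E
```

```text
tin [485.2 411.2 125. ] mug [607.6 403.8  90. ]
[[ 1.   0.3 -0. ]
 [ 0.3 -1.   0. ]
 [ 0.  -0.  -1. ]]
flask in m [  5.1 310.2   0. ]
shift [ 438.6 -712.2 -129.5] turn [-0.  -0.  -1.4]
```

```bash
python3 -m creep '[{"z":-45,"hand":40},{"z":-45},{"z":-40}]'
```

```text
schema error: expected keys x, y, z, rx, ry, rz, hand
```

```bash
python3 -m creep '[{"x":0,"y":0,"z":-45,"rx":0,"ry":0,"rz":0,"hand":40},{"x":0,"y":0,"z":-45,"rx":0,"ry":0,"rz":0,"hand":40},{"x":0,"y":0,"z":-40,"rx":0,"ry":0,"rz":0,"hand":40},{"x":23,"y":-37,"z":0,"rx":0,"ry":0,"rz":0,"hand":40},{"x":23,"y":-37,"z":0,"rx":0,"ry":0,"rz":0,"hand":40},{"x":23,"y":-37,"z":0,"rx":0,"ry":0,"rz":0,"hand":40},{"x":23,"y":-37,"z":0,"rx":0,"ry":0,"rz":0,"hand":40},{"x":23,"y":-37,"z":0,"rx":0,"ry":0,"rz":0,"hand":40},{"x":23,"y":-37,"z":0,"rx":0,"ry":0,"rz":0,"hand":40},{"x":23,"y":-37,"z":0,"rx":0,"ry":0,"rz":0,"hand":40}]'; python3 -c "
from h import *
goto([400,200,361],tgtR(0));print(sense()['qpos'].round(2))"
```

```text
clock: 1.35
eef_pos: [251.8, -309.1, 361.0]
tcp_rot: [-3.141, -0.0, 0.266]
contact_force: [0.8, 0.0, 0.4]
opening: 0.473
grasp_force: 0.0
shift [ 2.770e+02 -4.521e+02  2.000e-01] turn [-0.    -0.    -1.446]
[-0.89 -0.13  1.9   0.    1.38  0.41]
```

```bash
python3 -m creep '[{"x":23,"y":-37.5,"z":0,"rx":0,"ry":0,"rz":0,"hand":40},{"x":23,"y":-37.5,"z":0,"rx":0,"ry":0,"rz":0,"hand":40},{"x":23,"y":-37.5,"z":0,"rx":0,"ry":0,"rz":0,"hand":40},{"x":23,"y":-37.5,"z":0,"rx":0,"ry":0,"rz":0,"hand":40},{"x":23,"y":-37.5,"z":0,"rx":0,"ry":0,"rz":0,"hand":40},{"x":23,"y":-37.5,"z":0,"rx":0,"ry":0,"rz":0,"hand":40},{"x":23,"y":-37.5,"z":0,"rx":0,"ry":0,"rz":0,"hand":40},{"x":23,"y":-37.5,"z":0,"rx":0,"ry":0,"rz":0,"hand":40},{"x":23,"y":-37.5,"z":0,"rx":0,"ry":0,"rz":0,"hand":40},{"x":23,"y":-37.5,"z":0,"rx":0,"ry":0,"rz":0,"hand":40},{"x":23,"y":-37.5,"z":0,"rx":0,"ry":0,"rz":0,"hand":40},{"x":23,"y":-37.5,"z":0,"rx":0,"ry":0,"rz":0,"hand":40},{"x":0,"y":0,"z":0,"rx":0,"ry":0,"rz":-0.18,"hand":40},{"x":0,"y":0,"z":0,"rx":0,"ry":0,"rz":-0.18,"hand":40},{"x":0,"y":0,"z":0,"rx":0,"ry":0,"rz":-0.18,"hand":40},{"x":0,"y":0,"z":0,"rx":0,"ry":0,"rz":-0.18,"hand":40},{"x":0,"y":0,"z":0,"rx":0,"ry":0,"rz":-0.18,"hand":40},{"x":0,"y":0,"z":0,"rx":0,"ry":0,"rz":-0.18,"hand":40},{"x":0,"y":0,"z":0,"rx":0,"ry":0,"rz":-0.18,"hand":40},{"x":0,"y":0,"z":0,"rx":0,"ry":0,"rz":-0.18,"hand":40}]'; python3 -c "
from h import *
goto([400,200,361],tgtR(0));goto([512,198,361],tgtR(.7));print(sense()['qpos'].round(2))"
```

```text
clock: 3.85
eef_pos: [399.2, 196.1, 361.0]
tcp_rot: [-3.141, 0.0, 1.713]
contact_force: [-0.1, -1.0, 0.5]
opening: 0.47
grasp_force: 0.0
shift [3.7 1.4 0. ] turn [-0.001  0.     0.   ]
shift [-1.41e+01  1.12e+02 -1.00e-01] turn [-0.    -0.7    0.001]
[ 0.45 -0.05  1.82 -0.    1.37  0.31]
```

```bash
python3 -m creep '[{"x":-4,"y":38,"z":0,"rx":0,"ry":0,"rz":0,"hand":40},{"x":-6,"y":38,"z":0,"rx":0,"ry":0,"rz":0,"hand":40},{"x":-6,"y":37,"z":0,"rx":0,"ry":0,"rz":0,"hand":40},{"x":0,"y":0,"z":0,"rx":0,"ry":-0.175,"rz":0,"hand":40},{"x":0,"y":0,"z":0,"rx":0,"ry":-0.175,"rz":0,"hand":40},{"x":0,"y":0,"z":0,"rx":0,"ry":-0.175,"rz":0,"hand":40},{"x":0,"y":0,"z":0,"rx":0,"ry":-0.175,"rz":0,"hand":40}]'; python3 -c "
from h import *
goto([513,197,32],tgtR(.7));print(sense()['qpos'].round(2))"
```

```text
clock: 4.72
eef_pos: [513.7, 196.2, 361.8]
tcp_rot: [3.139, 0.705, 1.706]
contact_force: [0.4, 0.1, -1.3]
opening: 0.472
grasp_force: 0.0
shift [214.5  -1.1 250.5] turn [-0.002  0.005 -0.005]
[ 0.71  0.33  1.55 -0.58  1.67  0.64]
```

```bash
python3 -m creep '[{"x":30.5,"y":0,"z":36,"rx":0,"ry":0,"rz":0,"hand":40},{"x":30.5,"y":0,"z":36,"rx":0,"ry":0,"rz":0,"hand":40},{"x":30.5,"y":0,"z":36,"rx":0,"ry":0,"rz":0,"hand":40},{"x":30.5,"y":0,"z":36,"rx":0,"ry":0,"rz":0,"hand":40},{"x":30.5,"y":0,"z":36,"rx":0,"ry":0,"rz":0,"hand":40},{"x":30.5,"y":0,"z":36,"rx":0,"ry":0,"rz":0,"hand":40},{"x":15,"y":0,"z":18,"rx":0,"ry":0,"rz":0,"hand":40},{"x":0,"y":0,"z":0,"rx":0,"ry":0,"rz":0,"hand":40}]'; python3 - <<'E'
from h import *
goto([513,197,32],tgtR(.7)); s=sense(); print(mach(s['eef_pos']).round(1), s['qpos'].round(2))
im=np.vstack([cv2.resize(grab_frame('side')[200:350,260:460],None,fx=3,fy=3),])
b=cv2.resize(grab_frame('top')[200:350,200:320],None,fx=3,fy=3)
cv2.imwrite('pics/p1.png',np.hstack([im,b])[:,:800,::-1])
E
```

```text
clock: 5.72
eef_pos: [512.8, 195.8, 53.8]
tcp_rot: [-3.138, 0.702, 1.709]
contact_force: [0.5, -0.3, 0.5]
opening: 0.465
grasp_force: 0.0
shift [14.9  0.4 15.9] turn [-0.005  0.002 -0.003]
[  5.2 374.5  53.8] [ 0.71  0.69  1.75 -0.62  1.21  0.95]
```

View pics/p1.png

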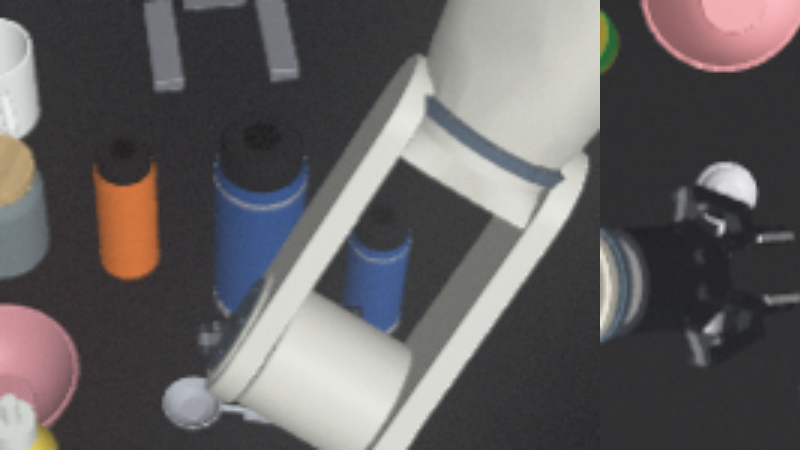

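The view shows the fingers low down behind the large blue flask, with nothing touched. I'll go down to push height, then advance until contact.

```bash
python3 -m creep '[{"x":7,"y":0,"z":8.5,"rx":0,"ry":0,"rz":0,"hand":40},{"x":7,"y":0,"z":8.5,"rx":0,"ry":0,"rz":0,"hand":40},{"x":-3,"y":0,"z":2.6,"rx":0,"ry":0,"rz":0,"hand":40},{"x":-3,"y":0,"z":2.6,"rx":0,"ry":0,"rz":0,"hand":40},{"x":-3,"y":0,"z":2.6,"rx":0,"ry":0,"rz":0,"hand":40},{"x":-3,"y":0,"z":2.6,"rx":0,"ry":0,"rz":0,"hand":40},{"x":0,"y":0,"z":0,"rx":0,"ry":0,"rz":0,"hand":40}]'; cat > st.py <<'E'
from h import *
s=sense(); F=s['contact_force']; print('mach',mach(s['eef_pos']).round(1),'push',round(float(-F@d),2),'lat',round(float(F@xm),2),'Fz',round(float(F[2]),2))
E
python3 st.py
```

```text
clock: 6.7
eef_pos: [515.6, 180.0, 32.6]
tcp_rot: [3.142, 0.7, 1.706]
contact_force: [0.6, 0.1, -0.3]
opening: 0.465
grasp_force: 0.0
mach [  5.7 358.5  32.6] push 0.06 lat 0.6 Fz -0.32
```

```bash
python3 -m creep '[{"x":-2.3,"y":0,"z":1.9,"rx":0,"ry":0,"rz":0,"hand":40},{"x":-2.3,"y":0,"z":1.9,"rx":0,"ry":0,"rz":0,"hand":40},{"x":-2.3,"y":0,"z":1.9,"rx":0,"ry":0,"rz":0,"hand":40},{"x":-2.3,"y":0,"z":1.9,"rx":0,"ry":0,"rz":0,"hand":40},{"x":-2.3,"y":0,"z":1.9,"rx":0,"ry":0,"rz":0,"hand":40},{"x":-2.3,"y":0,"z":1.9,"rx":0,"ry":0,"rz":0,"hand":40},{"x":-2.3,"y":0,"z":1.9,"rx":0,"ry":0,"rz":0,"hand":40}]'; python3 st.py
```

```text
clock: 7.58
eef_pos: [518.6, 159.7, 32.6]
tcp_rot: [3.141, 0.7, 1.707]
contact_force: [0.0, 2.9, 0.0]
opening: 0.469
grasp_force: 1.5
mach [  5.8 337.9  32.6] push 2.88 lat 0.45 Fz 0.04
```

```bash
python3 -m creep '[{"x":-4.6,"y":-0.3,"z":3.9,"rx":0,"ry":0,"rz":0,"hand":40},{"x":-5.4,"y":-0.3,"z":4.5,"rx":0,"ry":0,"rz":0,"hand":40},{"x":-5.4,"y":-0.3,"z":4.5,"rx":0,"ry":0,"rz":0,"hand":40},{"x":-5.4,"y":-0.3,"z":4.5,"rx":0,"ry":0,"rz":0,"hand":40},{"x":-5.4,"y":-0.3,"z":4.5,"rx":0,"ry":0,"rz":0,"hand":40},{"x":-5.4,"y":-0.3,"z":4.5,"rx":0,"ry":0,"rz":0,"hand":40},{"x":-5.4,"y":-0.3,"z":4.5,"rx":0,"ry":0,"rz":0,"hand":40},{"x":-5.4,"y":-0.3,"z":4.5,"rx":0,"ry":0,"rz":0,"hand":40},{"x":-5.4,"y":-0.3,"z":4.5,"rx":0,"ry":0,"rz":0,"hand":40},{"x":-5.4,"y":-0.3,"z":4.5,"rx":0,"ry":0,"rz":0,"hand":40},{"x":-5.4,"y":-0.3,"z":4.5,"rx":0,"ry":0,"rz":0,"hand":40},{"x":-5.4,"y":-0.3,"z":4.5,"rx":0,"ry":0,"rz":0,"hand":40},{"x":-5.4,"y":-0.3,"z":4.5,"rx":0,"ry":0,"rz":0,"hand":40},{"x":-5.4,"y":-0.3,"z":4.5,"rx":0,"ry":0,"rz":0,"hand":40},{"x":-5.4,"y":-0.3,"z":4.5,"rx":0,"ry":0,"rz":0,"hand":40},{"x":-5.4,"y":-0.3,"z":4.5,"rx":0,"ry":0,"rz":0,"hand":40},{"x":-4.6,"y":-0.3,"z":3.9,"rx":0,"ry":0,"rz":0,"hand":40},{"x":-3,"y":-0.3,"z":2.6,"rx":0,"ry":0,"rz":0,"hand":40},{"x":-2.3,"y":0,"z":1.9,"rx":0,"ry":0,"rz":0,"hand":40},{"x":0,"y":0,"z":0,"rx":0,"ry":0,"rz":0,"hand":40}]'; python3 st.py; python3 - <<'E'
from h import *
a=cv2.resize(grab_frame('side')[130:330,260:420],None,fx=2.5,fy=2.5,interpolation=2)
b=cv2.resize(grab_frame('top')[210:335,330:430],None,fx=4,fy=4,interpolation=2)
cv2.imwrite('pics/p2.png',np.hstack([a,b])[:,:,::-1])
E
```

```text
clock: 10.07
eef_pos: [529.9, 35.5, 33.2]
tcp_rot: [-3.142, 0.7, 1.707]
contact_force: [0.0, 1.6, -1.1]
opening: 0.466
grasp_force: 1.3
mach [ -0.5 213.4  33.2] push 1.6 lat 0.24 Fz -1.15
```

View pics/p2.png

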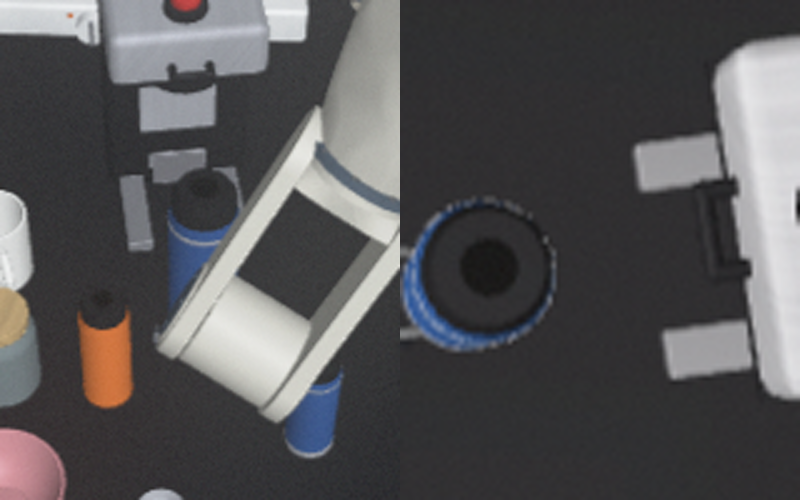

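The flask stands upright with its lid centre at p2 (204,188) in the side half and (490,266) in the top half. I'll work out its sideways offset.

```bash
python3 - <<'E'
from h import *
s=(204/2.5+260-.3,188/2.5+130-.3);t=((490-400)/4+330-.4,266/4+210-.4)
print(tri(s,t)[0].round(1),mach(onz('top',t,220)).round(1),mach(onz('side',s,220)).round(1))
# foot inner front corners re-read in this picture
T=lambda u,v:((u-400)/4+330-.4,v/4+210-.4)
for p in((641,191),(664,330)): print(mach(onz('top',T(*p),16)).round(1))
E
```

```text
[536.4  -4.3 218.6] [-1.000e-01  1.732e+02  2.200e+02] [  0.9 174.3 220. ]
[42.7 58.1 16. ]
[-43.5  57.   16. ]
```

```bash
python3 -m creep '[{"x":-3,"y":0,"z":2.6,"rx":0,"ry":0,"rz":0,"hand":40},{"x":-4.6,"y":0,"z":3.9,"rx":0,"ry":0,"rz":0,"hand":40},{"x":-4.6,"y":0,"z":3.9,"rx":0,"ry":0,"rz":0,"hand":40},{"x":-4.6,"y":0,"z":3.9,"rx":0,"ry":0,"rz":0,"hand":40},{"x":-4.6,"y":0,"z":3.9,"rx":0,"ry":0,"rz":0,"hand":40},{"x":-4.6,"y":0,"z":3.9,"rx":0,"ry":0,"rz":0,"hand":40},{"x":-4.6,"y":0,"z":3.9,"rx":0,"ry":0,"rz":0,"hand":40},{"x":-4.6,"y":0,"z":3.9,"rx":0,"ry":0,"rz":0,"hand":40},{"x":-4.6,"y":0,"z":3.9,"rx":0,"ry":0,"rz":0,"hand":40},{"x":-4.6,"y":0,"z":3.9,"rx":0,"ry":0,"rz":0,"hand":40},{"x":-4.6,"y":0,"z":3.9,"rx":0,"ry":0,"rz":0,"hand":40},{"x":-4.6,"y":0,"z":3.9,"rx":0,"ry":0,"rz":0,"hand":40},{"x":-3,"y":0,"z":2.6,"rx":0,"ry":0,"rz":0,"hand":40}]'; python3 st.py; python3 -m creep '[{"x":-3,"y":0,"z":2.6,"rx":0,"ry":0,"rz":0,"hand":40},{"x":-3,"y":0,"z":2.6,"rx":0,"ry":0,"rz":0,"hand":40},{"x":-3,"y":0,"z":2.6,"rx":0,"ry":0,"rz":0,"hand":40},{"x":-3,"y":0,"z":2.6,"rx":0,"ry":0,"rz":0,"hand":40},{"x":-3,"y":0,"z":2.6,"rx":0,"ry":0,"rz":0,"hand":40},{"x":-3,"y":0,"z":2.6,"rx":0,"ry":0,"rz":0,"hand":40},{"x":-3,"y":0,"z":2.6,"rx":0,"ry":0,"rz":0,"hand":40}]'; python3 st.py
```

```text
clock: 11.8
eef_pos: [540.1, -38.3, 32.9]
tcp_rot: [3.142, 0.7, 1.707]
contact_force: [-1.2, 3.6, 2.0]
opening: 0.466
grasp_force: 2.4
mach [ -0.8 138.9  32.9] push 3.76 lat -0.67 Fz 2.0
clock: 12.68
eef_pos: [544.1, -65.5, 32.7]
tcp_rot: [3.141, 0.7, 1.707]
contact_force: [0.4, 5.4, 3.7]
opening: 0.472
grasp_force: 3.1
mach [ -0.7 111.4  32.7] push 5.34 lat 1.13 Fz 3.73
```

```bash
python3 -m creep '[{"x":0,"y":0,"z":0,"rx":0,"ry":0,"rz":0,"hand":40},{"x":0,"y":0,"z":0,"rx":0,"ry":0,"rz":0,"hand":40}]' | head -1; python3 st.py; python3 - <<'E'
from h import *
a=cv2.resize(grab_frame('side')[130:330,260:420],None,fx=2.5,fy=2.5,interpolation=2)
b=cv2.resize(grab_frame('top')[210:335,330:430],None,fx=4,fy=4,interpolation=2)
cv2.imwrite('pics/p3.png',np.hstack([a,b])[:,:,::-1])
E
```

```text
clock: 12.92
mach [ -1.  111.3  32.5] push 1.55 lat 0.65 Fz 0.82
```

View pics/p3.png

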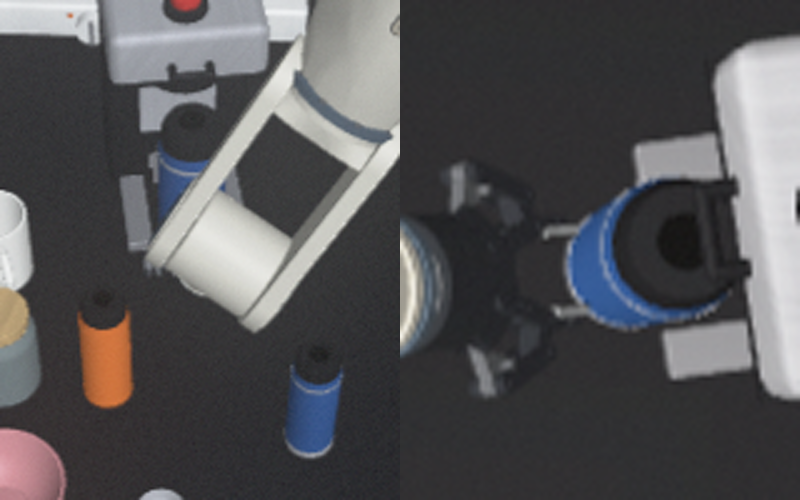

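The flask is entering the feet's mouth, with its lid centre at p3 (190,121) in the side half and about (677,240) in the top half. I'll check its sideways offset and whether it is upright.

```bash
python3 - <<'E'
from h import *
s=(190/2.5+260-.3,121/2.5+130-.3);t=((679-400)/4+330-.4,240/4+210-.4)
print(mach(tri(s,t)[0]).round(1),mach(onz('top',t,220)).round(1),mach(onz('side',s,220)).round(1))
E
```

```text
[  1.5  75.1 222. ] [  0.3  75.1 220. ] [  2.4  72.6 220. ]
```

```bash
python3 -m creep '[{"x":-2.3,"y":0,"z":1.9,"rx":0,"ry":0,"rz":0,"hand":40},{"x":-2.3,"y":0,"z":1.9,"rx":0,"ry":0,"rz":0,"hand":40},{"x":-2.3,"y":0,"z":1.9,"rx":0,"ry":0,"rz":0,"hand":40},{"x":-2.3,"y":0,"z":1.9,"rx":0,"ry":0,"rz":0,"hand":40},{"x":-2.3,"y":0,"z":1.9,"rx":0,"ry":0,"rz":0,"hand":40},{"x":-2.3,"y":0,"z":1.9,"rx":0,"ry":0,"rz":0,"hand":40},{"x":-2.3,"y":0,"z":1.9,"rx":0,"ry":0,"rz":0,"hand":40},{"x":-2.3,"y":0,"z":1.9,"rx":0,"ry":0,"rz":0,"hand":40}]'|head -1; python3 st.py;  python3 -m creep '[{"x":-2.3,"y":0,"z":1.9,"rx":0,"ry":0,"rz":0,"hand":40},{"x":-2.3,"y":0,"z":1.9,"rx":0,"ry":0,"rz":0,"hand":40},{"x":-2.3,"y":0,"z":1.9,"rx":0,"ry":0,"rz":0,"hand":40},{"x":-2.3,"y":0,"z":1.9,"rx":0,"ry":0,"rz":0,"hand":40},{"x":-2.3,"y":0,"z":1.9,"rx":0,"ry":0,"rz":0,"hand":40},{"x":-2.3,"y":0,"z":1.9,"rx":0,"ry":0,"rz":0,"hand":40}]'|head -1; python3 st.py
```

```text
clock: 14.02
mach [-1.2 87.4 32.6] push 2.96 lat 0.45 Fz -1.75
clock: 14.78
mach [-1.3 69.6 32.8] push 2.95 lat 0.28 Fz -2.04
```

```bash
python3 -m creep '[{"x":-2.3,"y":0,"z":1.9,"rx":0,"ry":0,"rz":0,"hand":40},{"x":-2.3,"y":0,"z":1.9,"rx":0,"ry":0,"rz":0,"hand":40},{"x":-2.3,"y":0,"z":1.9,"rx":0,"ry":0,"rz":0,"hand":40},{"x":-1.5,"y":0,"z":1.3,"rx":0,"ry":0,"rz":0,"hand":40},{"x":-0.8,"y":0,"z":0.65,"rx":0,"ry":0,"rz":0,"hand":40}]'|head -1; python3 st.py
M='x'; python3 -m creep '[{"x":-0.8,"y":0,"z":0.65,"rx":0,"ry":0,"rz":0,"hand":40},{"x":-0.8,"y":0,"z":0.65,"rx":0,"ry":0,"rz":0,"hand":40},{"x":-0.8,"y":0,"z":0.65,"rx":0,"ry":0,"rz":0,"hand":40}]'|head -1; python3 st.py
```

```text
clock: 15.4
mach [-1.3 57.7 33. ] push 3.19 lat -0.24 Fz -1.77
clock: 15.78
mach [-1.3 54.7 33. ] push 2.64 lat 0.0 Fz -3.39
```

```bash
python3 -m creep '[{"x":-0.8,"y":0,"z":0.65,"rx":0,"ry":0,"rz":0,"hand":40},{"x":-0.8,"y":0,"z":0.65,"rx":0,"ry":0,"rz":0,"hand":40},{"x":-0.8,"y":0,"z":0.65,"rx":0,"ry":0,"rz":0,"hand":40}]'|head -1; python3 st.py
python3 -m creep '[{"x":-0.8,"y":0,"z":0.65,"rx":0,"ry":0,"rz":0,"hand":40},{"x":-0.8,"y":0,"z":0.65,"rx":0,"ry":0,"rz":0,"hand":40}]'|head -1; python3 st.py
```

```text
clock: 16.15
mach [-1.3 51.6 33.1] push 2.91 lat 0.13 Fz -2.59
clock: 16.4
mach [-1.4 49.5 33.1] push 2.93 lat 0.27 Fz -2.45
```

```bash
python3 -m creep '[{"x":-0.8,"y":0,"z":0.65,"rx":0,"ry":0,"rz":0,"hand":40},{"x":-0.8,"y":0,"z":0.65,"rx":0,"ry":0,"rz":0,"hand":40}]'|head -1; python3 st.py
```

```text
clock: 16.65
mach [-1.3 47.4 33.1] push 2.75 lat -0.56 Fz -2.66
```

```bash
python3 -m creep '[{"x":-0.8,"y":0,"z":0.65,"rx":0,"ry":0,"rz":0,"hand":40},{"x":-0.8,"y":0,"z":0.65,"rx":0,"ry":0,"rz":0,"hand":40}]'|head -1; python3 st.py
```

```text
clock: 16.9
mach [-1.3 45.3 33.2] push 3.4 lat 0.01 Fz -3.0
```

```bash
python3 -m creep '[{"x":-0.8,"y":0,"z":0.65,"rx":0,"ry":0,"rz":0,"hand":40}]'|head -1; python3 st.py
```

```text
clock: 17.02
mach [-1.4 44.3 33.2] push 2.05 lat 0.32 Fz -2.17
```

```bash
python3 -m creep '[{"x":-0.8,"y":0,"z":0.65,"rx":0,"ry":0,"rz":0,"hand":40}]'|head -1; python3 st.py
```

```text
clock: 17.15
mach [-1.3 43.3 33.2] push 2.79 lat 0.66 Fz -3.22
```

```bash
python3 -m creep '[{"x":-0.8,"y":0,"z":0.65,"rx":0,"ry":0,"rz":0,"hand":40}]'|head -1; python3 st.py
```

```text
clock: 17.27
mach [-1.4 42.3 33.2] push 2.78 lat 0.22 Fz -2.67
```

```bash
python3 -m creep '[{"x":-0.8,"y":0,"z":0.65,"rx":0,"ry":0,"rz":0,"hand":40}]'|head -1; python3 st.py
```

```text
clock: 17.4
mach [-1.4 41.2 33.3] push 2.83 lat 0.09 Fz -2.26
```

```bash
python3 -m creep '[{"x":-0.8,"y":0,"z":0.65,"rx":0,"ry":0,"rz":0,"hand":40}]'|head -1; python3 st.py
```

```text
clock: 17.52
mach [-1.4 40.2 33.3] push 2.29 lat 0.22 Fz -1.29
```

```bash
echo "import sys; sys.exit(int(-F@d>5.5))" >> st.py
python3 -m creep '[{"x":-0.8,"y":0,"z":0.65,"rx":0,"ry":0,"rz":0,"hand":40}]'|head -1; python3 st.py && python3 -m creep '[{"x":-0.8,"y":0,"z":0.65,"rx":0,"ry":0,"rz":0,"hand":40}]'|head -1 && python3 st.py && python3 -m creep '[{"x":-0.8,"y":0,"z":0.65,"rx":0,"ry":0,"rz":0,"hand":40}]'|head -1 && python3 st.py && python3 -m creep '[{"x":-0.8,"y":0,"z":0.65,"rx":0,"ry":0,"rz":0,"hand":40}]'|head -1 && python3 st.py && python3 -m creep '[{"x":-0.8,"y":0,"z":0.65,"rx":0,"ry":0,"rz":0,"hand":40}]'|head -1 && python3 st.py && python3 -m creep '[{"x":-0.8,"y":0,"z":0.65,"rx":0,"ry":0,"rz":0,"hand":40}]'|head -1 && python3 st.py
```

```text
clock: 17.65
mach [-1.4 39.2 33.3] push 2.65 lat -0.37 Fz -2.91
clock: 17.77
mach [-1.3 38.4 33.2] push 8.84 lat -1.13 Fz -1.46
```

```bash
python3 -m creep '[{"x":0,"y":0,"z":0,"rx":0,"ry":0,"rz":0,"hand":40}]'|head -1; python3 st.py;python3 -m creep '[{"x":-0.2,"y":0,"z":0.15,"rx":0,"ry":0,"rz":0,"hand":40},{"x":0,"y":0,"z":0,"rx":0,"ry":0,"rz":0,"hand":40}]'|head -1; python3 st.py
```

```text
clock: 17.9
mach [-1.4 38.5 33.2] push 6.17 lat -0.77 Fz -0.83
clock: 18.15
mach [-1.3 38.4 33.2] push 6.74 lat -1.2 Fz -1.34
```

```bash
python3 -m creep '[{"x":-0.3,"y":0,"z":0.25,"rx":0,"ry":0,"rz":0,"hand":40},{"x":0,"y":0,"z":0,"rx":0,"ry":0,"rz":0,"hand":40}]'|head -1; python3 st.py; python3 -m creep '[{"x":-0.2,"y":0,"z":0.15,"rx":0,"ry":0,"rz":0,"hand":40},{"x":0,"y":0,"z":0,"rx":0,"ry":0,"rz":0,"hand":40}]'|head -1; python3 st.py
```

```text
clock: 18.4
mach [-1.3 38.2 33.1] push 9.35 lat -0.61 Fz -0.16
clock: 18.65
mach [-1.3 38.2 33.1] push 11.52 lat -0.76 Fz 1.06
```

```bash
python3 -m creep '[{"x":0,"y":0,"z":0,"rx":0,"ry":0,"rz":0,"hand":40},{"x":0,"y":0,"z":0,"rx":0,"ry":0,"rz":0,"hand":40},{"x":0,"y":0,"z":0,"rx":0,"ry":0,"rz":0,"hand":40}]'|head -1; python3 st.py; python3 -m creep '[{"x":0.4,"y":0,"z":-0.3,"rx":0,"ry":0,"rz":0,"hand":40},{"x":0.4,"y":0,"z":-0.3,"rx":0,"ry":0,"rz":0,"hand":40},{"x":0.8,"y":0,"z":-0.65,"rx":0,"ry":0,"rz":0,"hand":40},{"x":2.3,"y":0,"z":-1.9,"rx":0,"ry":0,"rz":0,"hand":40},{"x":4.6,"y":0,"z":-3.9,"rx":0,"ry":0,"rz":0,"hand":40},{"x":15,"y":0,"z":-12.6,"rx":0,"ry":0,"rz":0,"hand":40},{"x":23,"y":0,"z":-19.4,"rx":0,"ry":0,"rz":0,"hand":40},{"x":23,"y":0,"z":-19.4,"rx":0,"ry":0,"rz":0,"hand":40},{"x":0,"y":0,"z":0,"rx":0,"ry":0,"rz":0,"hand":0}]'|head -1; python3 st.py; python3 - <<'E'
from h import *
s=sense()['eef_pos']; goto([s[0],s[1],420]); 
a=cv2.resize(grab_frame('side')[90:250,270:400],None,fx=3,fy=3,interpolation=2)
b=cv2.resize(grab_frame('top')[200:320,370:470],None,fx=4,fy=4,interpolation=2)
cv2.imwrite('pics/p4.png',np.hstack([a,b])[:,:800,::-1])
E
```

```text
clock: 19.02
mach [-1.2 38.2 33.1] push 10.92 lat -1.13 Fz -0.13
clock: 20.15
mach [ -0.2 130.8  33.3] push 0.11 lat -0.48 Fz -0.7
shift [-2.490e+02  2.000e-01 -2.959e+02] turn [0. 0. 0.]
```

View pics/p4.png

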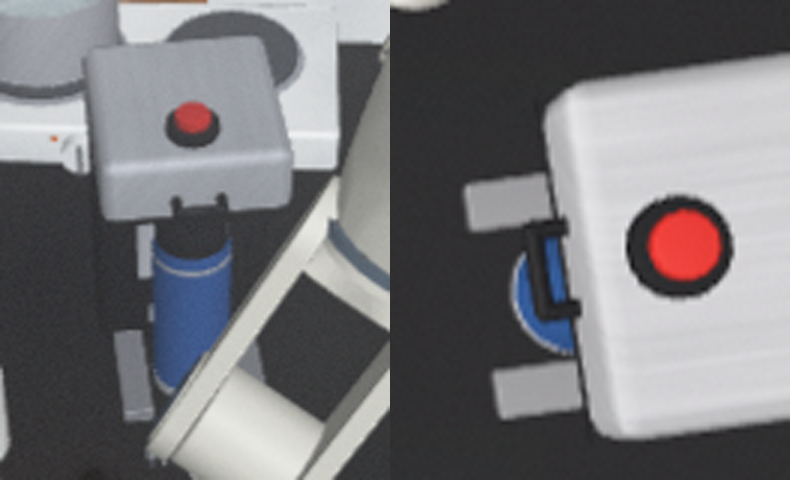

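The flask stands upright and centred between the feet, under the head. The button top is at p4 (194,116) side and (685,244) top, unchanged. Next I go up and press it.

```bash
python3 -m creep '[{"x":-31,"y":0,"z":-37,"rx":0,"ry":0,"rz":0,"hand":0},{"x":-31,"y":0,"z":-37,"rx":0,"ry":0,"rz":0,"hand":0},{"x":-31,"y":0,"z":-37,"rx":0,"ry":0,"rz":0,"hand":0},{"x":-31,"y":0,"z":-37,"rx":0,"ry":0,"rz":0,"hand":0},{"x":-31,"y":0,"z":-37,"rx":0,"ry":0,"rz":0,"hand":0},{"x":-31,"y":0,"z":-37,"rx":0,"ry":0,"rz":0,"hand":0},{"x":-31,"y":0,"z":-37,"rx":0,"ry":0,"rz":0,"hand":0},{"x":-31,"y":0,"z":-37,"rx":0,"ry":0,"rz":0,"hand":0},{"x":0,"y":0,"z":0,"rx":0,"ry":0.175,"rz":0,"hand":0},{"x":0,"y":0,"z":0,"rx":0,"ry":0.175,"rz":0,"hand":0},{"x":0,"y":0,"z":0,"rx":0,"ry":0.175,"rz":0,"hand":0},{"x":0,"y":0,"z":0,"rx":0,"ry":0.175,"rz":0,"hand":0},{"x":0,"y":0,"z":0,"rx":0,"ry":0,"rz":0,"hand":0}]'; python3 -c "
from h import *
goto([558.4,-161.1,360],tgtR(0));print(sense()['qpos'].round(2))"
```

```text
clock: 21.88
eef_pos: [541.1, -51.1, 419.4]
tcp_rot: [-3.141, 0.0, 1.701]
contact_force: [0.2, -0.8, -0.5]
opening: -0.0
grasp_force: 0.0
shift [-111.3    2.9   59.4] turn [-0.     0.    -0.011]
[-0.1   0.1   1.55 -0.    1.49 -0.23]
```

```bash
python3 -m creep '[{"x":-37,"y":1,"z":0,"rx":0,"ry":0,"rz":0,"hand":0},{"x":-37,"y":1,"z":0,"rx":0,"ry":0,"rz":0,"hand":0},{"x":-37.3,"y":0.9,"z":0,"rx":0,"ry":0,"rz":0,"hand":0},{"x":0,"y":0,"z":30,"rx":0,"ry":0,"rz":0,"hand":0},{"x":0,"y":0,"z":25,"rx":0,"ry":0,"rz":0,"hand":0},{"x":0,"y":0,"z":8,"rx":0,"ry":0,"rz":0,"hand":0},{"x":0,"y":0,"z":8,"rx":0,"ry":0,"rz":0,"hand":0},{"x":0,"y":0,"z":4,"rx":0,"ry":0,"rz":0,"hand":0},{"x":0,"y":0,"z":0,"rx":0,"ry":0,"rz":0,"hand":0}]'; python3 st.py
```

```text
clock: 23.0
eef_pos: [559.5, -157.6, 345.0]
tcp_rot: [3.141, 0.0, 1.707]
contact_force: [-0.8, 1.4, 1.5]
opening: 0.002
grasp_force: 1.2
mach [  1.6  18.1 345. ] push 1.48 lat -0.59 Fz 1.51
```

```bash
python3 -m creep '[{"x":-3,"y":0,"z":0,"rx":0,"ry":0,"rz":0,"hand":0},{"x":0,"y":0,"z":2,"rx":0,"ry":0,"rz":0,"hand":0},{"x":0,"y":0,"z":2,"rx":0,"ry":0,"rz":0,"hand":0}]'|head -1; python3 st.py; python3 -m creep '[{"x":0,"y":0,"z":1,"rx":0,"ry":0,"rz":0,"hand":0},{"x":0,"y":0,"z":1,"rx":0,"ry":0,"rz":0,"hand":0}]'|head -1; python3 st.py
```

```text
clock: 23.38
mach [  1.8  14.4 340.9] push 0.28 lat 0.2 Fz 13.39
clock: 23.62
mach [  1.9  14.3 340.7] push 2.19 lat -4.46 Fz 20.93
```

```bash
python3 -m creep '[{"x":0,"y":0,"z":1,"rx":0,"ry":0,"rz":0,"hand":0}]'|head -1; python3 st.py; python3 -m creep '[{"x":0,"y":0,"z":1,"rx":0,"ry":0,"rz":0,"hand":0}]'|head -1; python3 st.py
```

```text
clock: 23.75
mach [  1.9  14.3 340.6] push 4.0 lat -6.48 Fz 28.26
clock: 23.88
mach [  2.   14.3 340.6] push 3.91 lat -8.61 Fz 32.6
```

It hits a hard stop at z≈340.7, having first met the button at about 346. I'll check the spring travel while letting go.

```bash
python3 -m creep '[{"x":0,"y":0,"z":-4,"rx":0,"ry":0,"rz":0,"hand":0},{"x":0,"y":0,"z":-0.5,"rx":0,"ry":0,"rz":0,"hand":0}]'|head -1; python3 st.py; python3 -m creep '[{"x":0,"y":0,"z":-2,"rx":0,"ry":0,"rz":0,"hand":0},{"x":0,"y":0,"z":0,"rx":0,"ry":0,"rz":0,"hand":0}]'|head -1; python3 st.py; python3 -m creep '[{"x":0,"y":0,"z":-2,"rx":0,"ry":0,"rz":0,"hand":0},{"x":0,"y":0,"z":0,"rx":0,"ry":0,"rz":0,"hand":0}]'|head -1; python3 st.py; python3 -m creep '[{"x":0,"y":0,"z":-2,"rx":0,"ry":0,"rz":0,"hand":0},{"x":0,"y":0,"z":0,"rx":0,"ry":0,"rz":0,"hand":0}]'|head -1; python3 st.py
```

```text
clock: 24.12
mach [  1.8  14.4 341.8] push 0.54 lat 0.77 Fz 4.21
clock: 24.38
mach [  1.8  14.5 343.1] push -1.91 lat 2.64 Fz 3.13
clock: 24.62
mach [  1.3  14.8 344.8] push -1.0 lat 0.76 Fz 2.95
clock: 24.88
mach [  1.1  15.  346.8] push -0.91 lat -0.15 Fz 1.03
```

The spring force runs from about 4–5 N at 341 down to 0 near 347, so the button went through its full travel. Now I lift clear and check.

```bash
python3 -m creep '[{"x":0,"y":0,"z":-10,"rx":0,"ry":0,"rz":0,"hand":0},{"x":0,"y":0,"z":-35,"rx":0,"ry":0,"rz":0,"hand":0},{"x":0,"y":0,"z":-35,"rx":0,"ry":0,"rz":0,"hand":0},{"x":0,"y":0,"z":0,"rx":0,"ry":0,"rz":0,"hand":0},{"x":0,"y":0,"z":0,"rx":0,"ry":0,"rz":0,"hand":0}]'|head -1; python3 st.py; python3 - <<'E'
from h import *
a=cv2.resize(grab_frame('side')[90:420,220:420],None,fx=1.8,fy=1.8,interpolation=2)
cv2.imwrite('pics/p5.png',a[:,:,::-1])
E
```

```text
clock: 25.5
mach [  1.   15.1 426.4] push 0.1 lat 0.46 Fz 0.52
```

View pics/p5.png

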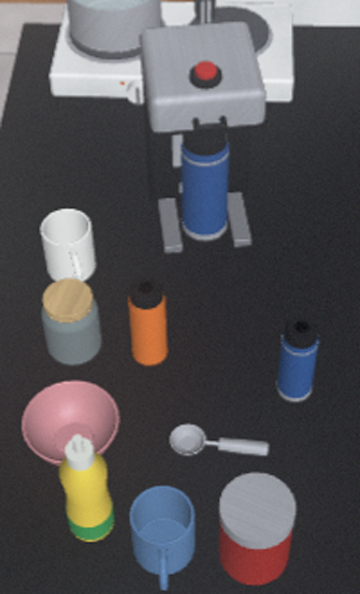

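The flask is home and upright between the feet at p5 (205,190), the button at (205,73) is up, and the bystanders look undisturbed.

```bash
python3 -c "
from rig import *
print(sign_off())"
```

```text
the job is handed in; nothing more can be done
None
```

The flask is upright and home against the rubber stop, pushed with about 11 N in all including drag. The brew button was pressed right down and let go, nothing else looks to have moved, and the job is handed in; the hand-in gave no verdict.

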